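# Cover the glue pot and set its feed cap

### The job

Get the bench glue station ready: gently set the loose blue cover onto the pot's rim so that it sits fully down and level, and let go of it. Then screw the knurled cap on the valve clockwise until it bottoms out, back it off a quarter turn, and finish while still gripping the cap at that setting, without letting go. Leave the jar, the burnisher and the brush where they are.

Things in the scene. Friction and masses are not known exactly. Their poses are not given: they have to be found in the camera images.
- pot_rim (a point): Centre of the mouth of the open amber-coloured pot (84 mm across, mouth 76 mm) at the height of its flat rim, 82 mm above the table. The pot is fixed on a green plate 120 x 260 mm, 12 mm thick, screwed to the table. z is up; y runs along the plate: the valve's axis is 130 mm from here towards -y of this frame.
- cover_knob (a point): Loose cover, about 0.2 kg: blue disc 88 mm across, 5 mm thick; below it a plug 68 mm across, 6 mm deep (4 mm of play all round in the pot's mouth); on top an upright wooden knob 24 mm across, 38 mm tall. The point is on the axis, 13 mm below the knob's top, 25 mm above the disc's top, 30 mm above its underside, 36 mm above the plug's. z is its axis, up. Starts lying on the table on its plug.
- cap_center (a point): Centre (half-way up) of the upright knurled aluminium cap, 36 mm across, 26 mm tall, white stripe on top, on a 22 mm threaded neck of a fixed brass valve block (50 x 50 mm, top 60 mm above the table). The point is 98 mm above the table when bottomed out, 5 mm higher per turn backed off. z is its axis, up; x points along the stripe. It cannot come off.
- cap (a joint): Turn of the cap in rad: 0 is bottomed out (a hard stop), growing as it is unscrewed (anticlockwise from above); 1.57 is a quarter turn backed off. It starts 1.8 to 3.2 rad up from the stop and stays where it is left (friction about 0.06 N m). Turned on against the stop, it slips in the fingers.
- rivet_jar_center (a point): bystander: green glass jar with a brass lid, 50 mm in diameter, 70 mm tall; the point is half-way up.
- burnisher_center (a point): bystander: turned wooden burnisher standing on its 40 mm foot, 58 mm tall; the point is half-way up.
- glue_brush_grip (a point): bystander: brush lying on the table beyond the station, seen from the robot; the point is on its handle.
Mind the look-alikes: they are no part of the job. There is more than one size of the part that bears cover_knob; the job needs the largest.

How it is judged (in metres and radians):
On the way, in this order (a step that is already met when the one before it is completed fails the run):
1. the cover sits fully down and level on the pot's rim, let go (horizontal distance between cover_knob and pot_rim below 0.007 m and z of cover_knob in the frame of pot_rim between 0.027 and 0.0325 m and angle between cover_knob's own z axis and vertical below 0.06 rad and contact force between the fingers and cover below 0.1 N), for 0.2 s.
2. the cap is bottomed out (value of joint cap below 0.08 rad), for 0.1 s.
At the end, for the whole second after the job is handed in: The cover rests on the pot's rim, not touched by the fingers: within 7 mm of the centre, its underside within 3 mm of the rim's height, tilted less than 0.06 rad. The cap is backed off a quarter turn from the stop (1.57 rad, within 0.26), is still, and the fingers grip it with over 2 N (all of step 1 and value of joint cap between 1.31 and 1.83 rad and velocity of joint cap between -0.1 and 0.1 rad/s and contact force between the fingers and cap above 2 N); the arm keeps its last pose, push and grip.
It fails at once if the cover is dropped (falls free by more than about 2 cm) (linear speed of cover above 0.6 m/s and contact force between the fingers and cover below 0.1 N).
It fails at once if the rivet jar is moved by more than 30 mm (distance of rivet_jar_center from where it was at the start of the episode above 0.03 m).
It fails at once if the burnisher is moved by more than 30 mm (distance of burnisher_center from where it was at the start of the episode above 0.03 m).
It fails at once if the glue brush is moved by more than 30 mm (distance of glue_brush_grip from where it was at the start of the episode above 0.03 m).
It also fails if it takes over 67 s, if anything falls off the work surface, if the arm or the gripper's body presses on something with over 40 N, if the wrist force passes 120 N, or if a joint passes its speed limit or range.

### The arm

A 6-joint arm with a two-finger parallel gripper is mounted at the origin on the work surface. World frame = base frame: x ahead of the robot, y to its left, z up, the work surface at z = 0. Lengths are in mm, angles in rad, forces in N, time in s.
With the tool pointing down it reaches from about 350 to 975 mm from the base axis. Payload 7.1 kg.
Tool frame: the origin (TCP) lies between the finger pads; the fingertips stand 8 mm ahead of it and the grasp point (between the pads) lies 11 mm behind it (ctrl.tips_ahead is the distance from the TCP to the fingertips, in mm); y points along the fingers, z is the direction in which the jaws open and shut, and the axes are right-handed (so a half turn about y gives the same grasp; the last joint's range is limited). The gripper opens to 88 mm and grips with 3 to 60 N. Pads are 20 mm wide; open, the fingers measure 115 mm over their backs; the gripper's body (75 mm by 178 mm) begins 61 mm behind the grasp point.
Start: joints at [1.119, 0.423, 1.63, -0, 1.089, -0.019], TCP at [262.101, 567.369, 230.675] pointing down, gripper open.
Joint ranges: [-3, 3], [-0.9, 2.11], [0.09, 2.58], [-1.31, 4.45], [0.11, 2.69], [-2.54, 2.54]. Speed limits (rad/s): [2.39, 2.39, 3.01, 3.14, 3.14, 3.14].

### API

Orientations are given as a rotation vector (axis times angle).
In Python, from workcell import ctrl gives the robot as it stands.
- The arm moves only by the shell command python3 -m creep 'ROWS'. ROWS is JSON, a list of rows, each an object of numbers: "tx", "ty", "tz": the shift along the world's x, y, z in mm; "rx", "ry", "rz": the turn, a rotation vector about the world's x, y, z in rad; "fingers": the closure in counts, from 0 (fully open) to 255 (shut). A call has 1 to 10 rows; each row is the pose to reach, as a shift and turn from the pose commanded when the call began; what a row does not reach only later rows make up. A row lasts 1/8 s, in which the tool goes at most 62.5 mm and 10.7 degrees, less where a joint would pass 70% of its speed; a pose out of reach is approached as far as the arm can. A call with a gripper value outside its range is refused whole. The fingers move at their own pace and stop on an object; the grip force is fixed at half the most. Time passes only in rows, so rows that repeat a pose let the fingers close. It gives the time, the measured TCP pose, the force and the opening at its end, in the units of the state.
- ctrl.get_obs(): the state, without advancing time (a new reading comes with each control period).
- ctrl.get_image(name): name is "scene" or "top" or "wrist"; returns a dict with "pixels" (400x640x3 uint8, blue, green, red), "intrinsics" (3x3 intrinsics, pixels), "rvec" (rotation vector, rad) and "tvec" (3), from world to camera coordinates, as OpenCV has them. Camera axes: x right, y down, z forward; pixel columns grow to the right and rows downward; lengths in mm; the calibration is good to about 2 mm. A picture is of the moment at which its call begins. There is no depth.
- ctrl.close_job(): hands the job in, once; it reports no verdict.
The state is a dict: "t": time; "qpos": joint angles; "qvel": joint speeds; "joint_torque": joint torques, N m; "ee_pos": TCP position; "orientation": TCP orientation; "ft_force": force on the tool from outside, world axes, zero at the start; "moment": the same for the moment, N m; "width": finger opening in mm.
Only numpy, scipy, OpenCV 4.12 (cv2) and the standard library are available. Lean on these libraries where they do the work, as an engineer would, in place of code of your own. Each camera call takes 0.05 s, during which the arm holds its last target.

## Working session

There is one attempt and no reset: what is moved stays moved. The work goes in short steps, Python scripts to look and compute and a shell command to move; the robot and the scene stay as the last step left them, time stands still between calls to the robot, and variables do not carry over. Pictures are saved under pics/ and viewed, and the job is handed in when it is done.

```bash
ls; mkdir -p pics; python3 - <<'E'
from workcell import ctrl
import cv2
o=ctrl.get_obs()
for k,v in o.items(): print(k,v)
print(ctrl.tips_ahead)
for n in ["scene","top","wrist"]:
    im=ctrl.get_image(n); cv2.imwrite(f"pics/{n}0.png",im["pixels"]); print(n,im["intrinsics"],im["rvec"],im["tvec"])
E
```

```text
pics
t 0.0
qpos [ 1.11898168e+00  4.23870719e-01  1.63066747e+00  3.16571134e-05
  1.08860671e+00 -1.90301100e-02]
qvel [ 0.00096321  0.00036425  0.0008725  -0.00079727 -0.0004436  -0.00039463]
joint_torque [-1.28301454e-03 -5.44629908e+01 -2.73660386e+01  6.42757863e-02
  2.26599042e-02 -1.32224495e-04]
ee_pos [261.87617697 566.89804846 229.89188739]
orientation [-1.54552099  0.33981706 -0.33920145]
ft_force [-0.04282395 -0.4398024  -0.27547217]
moment [ 0.03051775  0.02204372 -0.00318693]
width 87.57730143549469
8.0
scene [[376.97716208   0.         318.27305097]
 [  0.         376.97716208 200.66180642]
 [  0.           0.           1.        ]] [ 0.94108157  2.49493195 -1.02738332] [ 465.32611361 -183.80453834 1019.98476636]
top [[514.62008922   0.         314.98855853]
 [  0.         514.62008922 199.49909781]
 [  0.           0.           1.        ]] [ 2.10674458 -2.10385284  0.17463517] [ -43.86069548  562.74863869 1040.36874015]
wrist [[275.54481758   0.         322.24528264]
 [  0.         275.54481758 194.94089128]
 [  0.           0.           1.        ]] [-2.42512658 -1.55002352 -0.2334293 ] [-623.88203597  -35.49589997  393.38203317]
```

View pics/scene0.png

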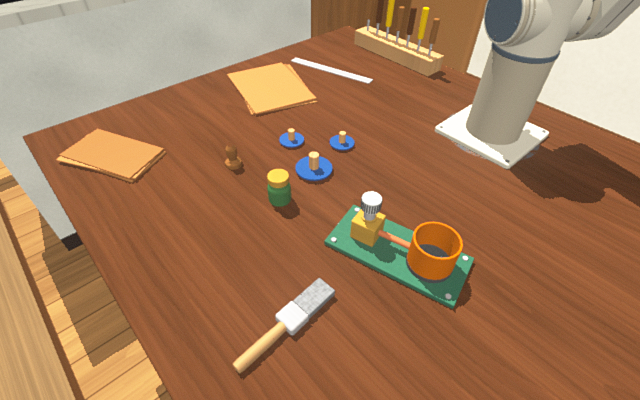

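View pics/top0.png

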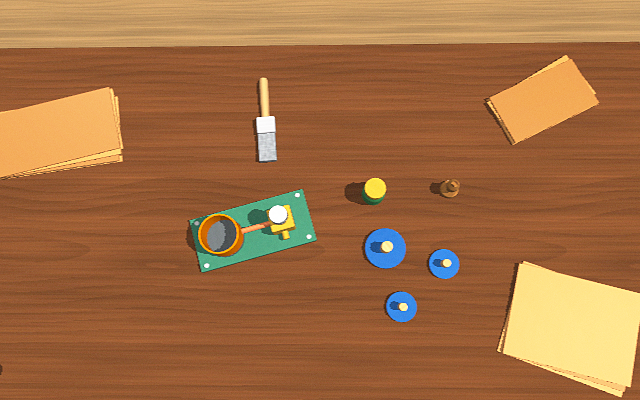

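View pics/wrist0.png

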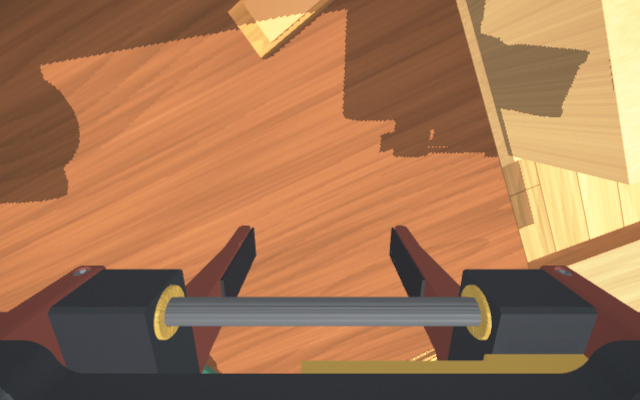

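Top view: three blue covers could be taken for mine, at (385,248), (444,264) and (401,307). The first is clearly the largest. The pot is at (220,234) and the valve cap at (278,214). The jar (375,190), burnisher (450,188) and brush (265,120) are bystanders. Next is a close crop, with sizes measured.

```bash
cat > h.py <<'E'
import numpy as np, cv2
from workcell import ctrl
def cam(n):
    im=ctrl.get_image(n); R=cv2.Rodrigues(np.array(im["rvec"],float))[0]
    return im["pixels"].copy(),np.array(im["intrinsics"]),R,np.array(im["tvec"],float).ravel()
def back(c,uv,z):
    _,K,R,t=c; d=R.T@np.linalg.solve(K,[uv[0],uv[1],1.]); o=-R.T@t
    return o+d*(z-o[2])/d[2]
def proj(c,p):
    _,K,R,t=c; q=K@(R@np.asarray(p,float)+t); return q[:2]/q[2]
def circ(c,p,r,col,n=72):
    a=np.linspace(0,2*np.pi,n); pts=[proj(c,[p[0]+r*np.cos(x),p[1]+r*np.sin(x),p[2]]) for x in a]
    return pts
def crop(c,u0,v0,w,h,s,name,polys=()):
    im=cv2.resize(c[0][v0:v0+h,u0:u0+w],None,fx=s,fy=s,interpolation=cv2.INTER_CUBIC)
    for pts,col in polys:
        cv2.polylines(im,[np.round((np.array(pts)-[u0,v0]+.5)*s-.5).astype(int)],False,col,1)
    cv2.imwrite(name,im)
E
python3 - <<'E'
from h import *
c=cam("top"); s=cam("scene")
hsv=cv2.cvtColor(c[0],cv2.COLOR_BGR2HSV)
m=cv2.inRange(hsv,(100,120,60),(125,255,255))
n,l,st,ce=cv2.connectedComponentsWithStats(m)
for i in range(1,n):
    if st[i,4]>100:
        cn=max(cv2.findContours((l==i).astype(np.uint8),0,2)[0],key=cv2.contourArea)
        e=cv2.fitEllipse(cn); p=back(c,e[0],11); print("blue",e[0],e[1],p, "diam",max(e[1])*np.linalg.norm(p+c[2].T@c[3])/c[1][0,0])
hs=cv2.cvtColor(s[0],cv2.COLOR_BGR2HSV)
m=cv2.inRange(hs,(100,120,60),(125,255,255))
n,l,st,ce=cv2.connectedComponentsWithStats(m)
for i in range(1,n):
    if st[i,4]>100:
        cn=max(cv2.findContours((l==i).astype(np.uint8),0,2)[0],key=cv2.contourArea)
        e=cv2.fitEllipse(cn); print("scene blue",e[0],e[1],back(s,e[0],10))
print("campos",-c[2].T@c[3],-s[2].T@s[3])
print("pot",back(c,(220,234),82),"cap",back(c,(278,214),120), "jar",back(c,(375,190),70),"burn",back(c,(450,188),50))
crop(c,180,180,280,150,2.8,"pics/topcrop.png"); crop(s,240,110,240,190,3.1,"pics/scenecrop.png")
E
```

```text
blue (384.77264404296875, 247.94677734375) (39.142356872558594, 40.256072998046875) [ 464.27483834 -193.33422952   11.        ] diam 88.31174231371445
blue (443.5004577636719, 263.4617919921875) (28.539297103881836, 29.816396713256836) [ 431.13193958 -318.1097943    11.        ] diam 66.38928835572774
blue (401.0627136230469, 306.4184875488281) (29.130205154418945, 30.18319320678711) [ 340.49870072 -224.96233788   11.        ] diam 66.09933163657628
scene blue (291.51800537109375, 138.90567016601562) (13.667609214782715, 23.809711456298828) [ 433.74481201 -316.49657465   10.        ]
scene blue (341.34210205078125, 141.83570861816406) (13.711502075195312, 24.056636810302734) [ 344.98366924 -223.61245545   10.        ]
scene blue (313.6994323730469, 167.79299926757812) (23.421682357788086, 35.8992919921875) [ 466.39247918 -192.22696619   10.        ]
campos [ 350.43028855  -75.76531886 1128.02266633] [919.06400395 322.45889342 584.82736139]
pot [485.32488146 151.25430743  82.        ] cap [520.53342663  28.46367782 120.        ] jar [ 579.8433629  -169.37401942   70.        ] burn [ 588.19381774 -330.4019705    50.        ]
```

View pics/topcrop.png

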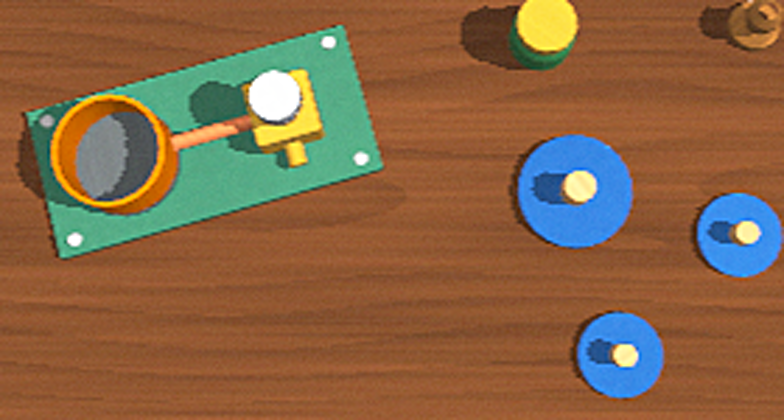

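View pics/scenecrop.png

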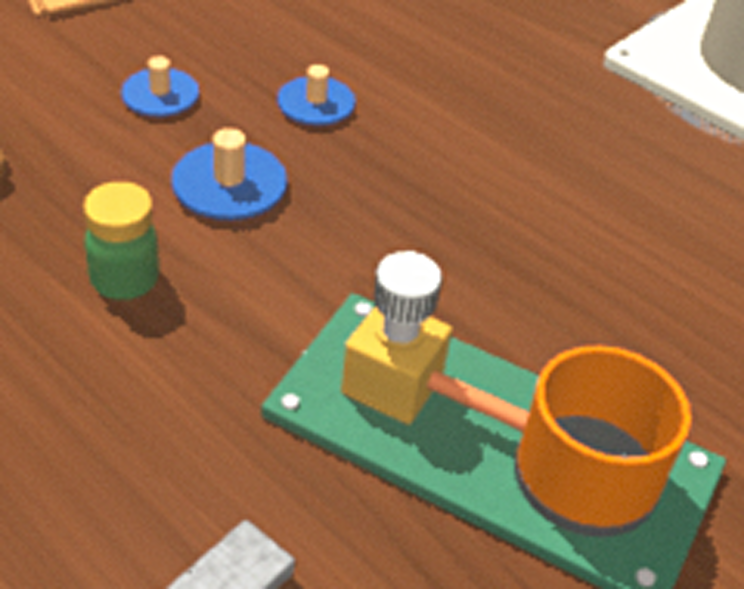

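```bash
cat > fit.py <<'E'
from h import *
from scipy.optimize import minimize
from scipy.spatial.transform import Rotation as Ro
def edgefit(c,p0,r,z,span=8,ring=None):
    # subpixel: maximise mean gradient magnitude along projected circle
    g=cv2.GaussianBlur(c[0],(3,3),0).astype(np.float32)
    G=sum(np.hypot(cv2.Sobel(g[...,k],cv2.CV_32F,1,0),cv2.Sobel(g[...,k],cv2.CV_32F,0,1)) for k in range(3))
    def f(p):
        q=np.array(circ(c,[p[0],p[1],z],r,0),np.float32)[:,None]
        return -cv2.remap(G,q[...,0],q[...,1],1).mean()
    best=min(((f((p0[0]+a,p0[1]+b)),p0[0]+a,p0[1]+b) for a in np.arange(-span,span+.1,1.) for b in np.arange(-span,span+.1,1.)))
    m=minimize(f,best[1:],method="Nelder-Mead",options=dict(initial_simplex=np.array(best[1:])+[[0,0],[1,0],[0,1]]))
    return m.x,-m.fun
E
python3 - <<'E'
from fit import *
c=cam("top"); s=cam("scene")
for nm,cc in(("top",c),("scene",s)):
    print(nm,"rim42",edgefit(cc,(485,151),42,82),"rim38",edgefit(cc,(485,151),38,82))
    print(nm,"disc44",edgefit(cc,(465,-193),44,11),"knob",edgefit(cc,(465,-193),12,49))
    for z in(112.6,113.6):print(nm,"cap",edgefit(cc,(521,28),18,z))
print(Ro.from_rotvec(ctrl.get_obs()["orientation"]).as_matrix().round(3))
# plate corners (z=12), long axis
for uv in((342,26),(382,167),(64,258),(26,113)):
    print(back(c,(180+uv[0]/2.8,180+uv[1]/2.8),12).round(1))
E
```

```text
top rim42 (array([487.03829896, 155.32907898]), np.float64(822.3696899414062)) rim38 (array([487.97479177, 158.43040097]), np.float64(759.7937622070312))
top disc44 (array([ 464.56071281, -193.59936237]), np.float64(1008.5696411132812)) knob (array([ 464.54628377, -193.5735677 ]), np.float64(1137.109375))
top cap (array([522.68666458,  30.49342537]), np.float64(1179.96875))
top cap (array([522.53700691,  30.37221968]), np.float64(1179.0089111328125))
scene rim42 (array([487.5835005 , 154.37136769]), np.float64(552.6466064453125)) rim38 (array([487.24851656, 154.48245263]), np.float64(498.3992004394531))
scene disc44 (array([ 466.06965828, -193.45940113]), np.float64(730.6640625)) knob (array([ 465.94693295, -194.64681421]), np.float64(939.2799682617188))
scene cap (array([523.74624252,  30.1052227 ]), np.float64(1254.842041015625))
scene cap (array([524.55833423,  30.6663301 ]), np.float64(1259.248046875))
[[ 0.908 -0.     0.419]
 [-0.419 -0.     0.908]
 [ 0.    -1.    -0.   ]]
[594.4 -13.1  12. ]
[482.1 -45.3  12. ]
[411.2 200.4  12. ]
[524.7 236.   12. ]
```

```bash
python3 -m creep '[{"tx":15,"ty":-57,"rz":-0.15},{"tx":30,"ty":-114,"rz":-0.3},{"tx":45,"ty":-171,"rz":-0.45},{"tx":60,"ty":-228,"rz":-0.6},{"tx":75,"ty":-285,"rz":-0.75},{"tx":90,"ty":-342,"rz":-0.9},{"tx":105,"ty":-399,"rz":-1.05},{"tx":120,"ty":-456,"rz":-1.2},{"tx":135,"ty":-513,"rz":-1.35},{"tx":150,"ty":-570,"rz":-1.5}]'; python3 -c "
from h import *
print(ctrl.get_obs()['qpos'])"
```

```text
[ 1.11902198e+00  4.23261975e-01  1.63006804e+00 -3.17737105e-05
  1.08858019e+00 -1.89687571e-02]schema error: expected keys tx, ty, tz, rx, ry, rz, fingers
```

```bash
python3 -m creep '[{"tx":15,"ty":-57,"tz":0,"rx":0,"ry":0,"rz":-0.15,"fingers":0},{"tx":30,"ty":-114,"tz":0,"rx":0,"ry":0,"rz":-0.3,"fingers":0},{"tx":45,"ty":-171,"tz":0,"rx":0,"ry":0,"rz":-0.45,"fingers":0},{"tx":60,"ty":-228,"tz":0,"rx":0,"ry":0,"rz":-0.6,"fingers":0},{"tx":75,"ty":-285,"tz":0,"rx":0,"ry":0,"rz":-0.75,"fingers":0},{"tx":90,"ty":-342,"tz":0,"rx":0,"ry":0,"rz":-0.9,"fingers":0},{"tx":105,"ty":-399,"tz":0,"rx":0,"ry":0,"rz":-1.05,"fingers":0},{"tx":120,"ty":-456,"tz":0,"rx":0,"ry":0,"rz":-1.2,"fingers":0},{"tx":135,"ty":-513,"tz":0,"rx":0,"ry":0,"rz":-1.35,"fingers":0},{"tx":150,"ty":-570,"tz":0,"rx":0,"ry":0,"rz":-1.5,"fingers":0}]'; python3 -c "
from h import *
print(ctrl.get_obs()['qpos'])"
```

```text
t: 1.6
ee_pos: [412.5, -4.6, 231.1]
orientation: [-1.011, 1.473, -1.475]
ft_force: [1.3, 1.2, -0.2]
width: 88.0
[-4.00100072e-02  1.02277680e-01  2.07430629e+00  1.14140544e-04
  9.63736427e-01  3.26990491e-01]
```

```bash
python3 -m creep '[{"tx":15,"ty":-54,"tz":0,"rx":0,"ry":0,"rz":0,"fingers":0},{"tx":30,"ty":-108,"tz":-20,"rx":0,"ry":0,"rz":0,"fingers":0},{"tx":45,"ty":-162,"tz":-45,"rx":0,"ry":0,"rz":0,"fingers":0},{"tx":53,"ty":-191,"tz":-80,"rx":0,"ry":0,"rz":0,"fingers":0},{"tx":53,"ty":-191,"tz":-120,"rx":0,"ry":0,"rz":0,"fingers":0},{"tx":53,"ty":-191,"tz":-120,"rx":0,"ry":0,"rz":0,"fingers":0},{"tx":53,"ty":-191,"tz":-120,"rx":0,"ry":0,"rz":0,"fingers":0}]'; python3 - <<'E'
from fit import *
o=ctrl.get_obs(); print(o["ee_pos"],o["qpos"])
w=cam("wrist"); t=cam("top"); s=cam("scene")
cv2.imwrite("pics/w1.png",w[0]); 
print("top knob",edgefit(t,(465,-193),44,11)); print("scene",edgefit(s,(465,-193),44,11)); print("wrist",edgefit(w,(465,-193),44,11),edgefit(w,(465,-193),12,49))
crop(s,230,70,200,150,3,"pics/s1.png")
E
```

```text
t: 2.48
ee_pos: [465.6, -193.6, 111.7]
orientation: [-1.015, 1.47, -1.471]
ft_force: [0.1, 0.1, -0.0]
width: 87.9
[ 465.60778223 -193.59318335  111.68017981] [-4.17656694e-01  4.30314124e-01  1.97313504e+00  3.64629491e-05
  7.37344869e-01 -5.60999382e-02]
top knob (array([ 472.99748707, -191.97680092]), np.float64(349.90765380859375))
scene (array([ 466.04089769, -193.49041523]), np.float64(761.27392578125))
wrist (array([ 463.85844423, -195.16862691]), np.float64(922.8394165039062)) (array([ 463.79406958, -195.4072734 ]), np.float64(628.207763671875))
```

View pics/w1.png

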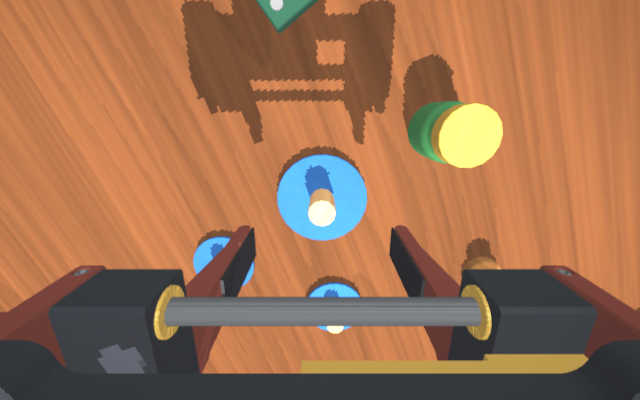

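View pics/s1.png

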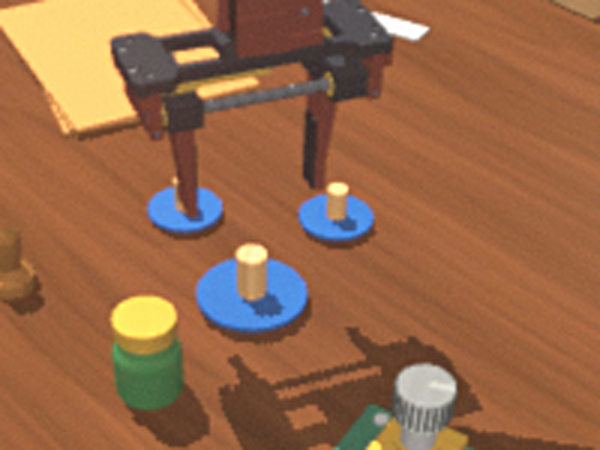

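Big cover at wrist pixel (321,197), centred between the open fingers. The two small ones (222,262) and (333,305) are clear of the fingertips. Now lowering.

```bash
python3 -m creep '[{"tx":0,"ty":0,"tz":-30,"rx":0,"ry":0,"rz":0,"fingers":0},{"tx":0,"ty":0,"tz":-60,"rx":0,"ry":0,"rz":0,"fingers":0},{"tx":0,"ty":0,"tz":-80,"rx":0,"ry":0,"rz":0,"fingers":0},{"tx":0,"ty":0,"tz":-86,"rx":0,"ry":0,"rz":0,"fingers":0},{"tx":0,"ty":0,"tz":-86,"rx":0,"ry":0,"rz":0,"fingers":0}]'; python3 - <<'E'
from fit import *
o=ctrl.get_obs(); print(o["ee_pos"],o["ft_force"])
w=cam("wrist"); s=cam("scene")
crop(s,250,100,130,100,5,"pics/s2.png"); cv2.imwrite("pics/w2.png",w[0])
E
```

```text
t: 3.25
ee_pos: [465.6, -193.7, 25.4]
orientation: [-1.015, 1.47, -1.471]
ft_force: [-1.0, -0.1, 0.2]
width: 87.4
[ 465.61791166 -193.66760271   25.36021585] [-1.02621424 -0.06741743  0.17507474]
```

View pics/s2.png

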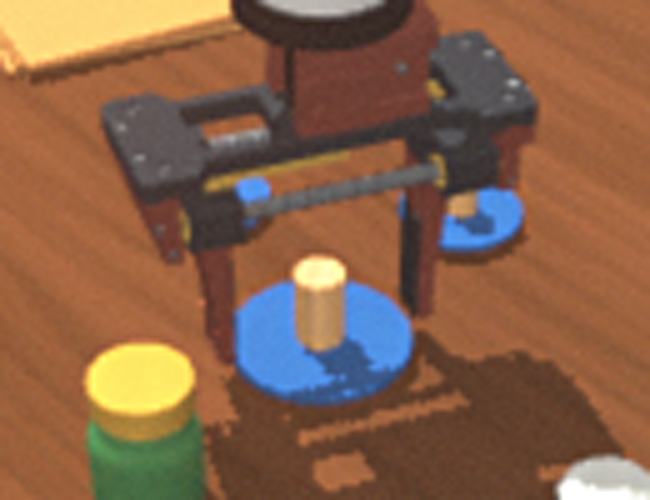

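View pics/w2.png

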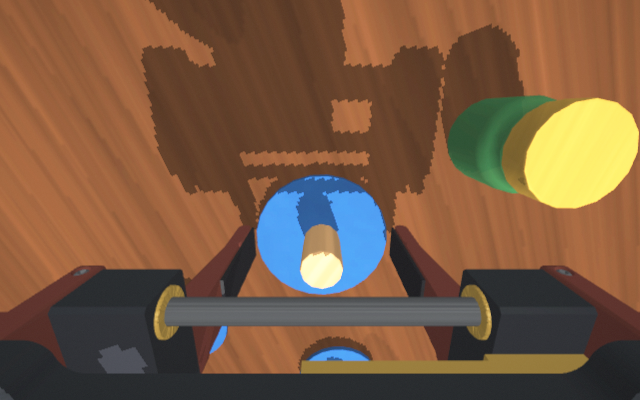

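Fingers straddle the knob (scene crop (320,300)), nothing touched. Closing.

```bash
python3 -m creep '[{"tx":0,"ty":0,"tz":0,"rx":0,"ry":0,"rz":0,"fingers":255},{"tx":0,"ty":0,"tz":0,"rx":0,"ry":0,"rz":0,"fingers":255},{"tx":0,"ty":0,"tz":0,"rx":0,"ry":0,"rz":0,"fingers":255},{"tx":0,"ty":0,"tz":0,"rx":0,"ry":0,"rz":0,"fingers":255},{"tx":0,"ty":0,"tz":0,"rx":0,"ry":0,"rz":0,"fingers":255},{"tx":0,"ty":0,"tz":0,"rx":0,"ry":0,"rz":0,"fingers":255},{"tx":0,"ty":0,"tz":0,"rx":0,"ry":0,"rz":0,"fingers":255},{"tx":0,"ty":0,"tz":0,"rx":0,"ry":0,"rz":0,"fingers":255}]'
```

```text
t: 4.35
ee_pos: [465.0, -193.6, 24.6]
orientation: [-1.016, 1.471, -1.471]
ft_force: [-0.1, -0.1, -0.7]
width: 23.8
```

```bash
python3 -m creep '[{"tx":0,"ty":0,"tz":5,"rx":0,"ry":0,"rz":0,"fingers":255},{"tx":0,"ty":0,"tz":20,"rx":0,"ry":0,"rz":0,"fingers":255},{"tx":0,"ty":0,"tz":50,"rx":0,"ry":0,"rz":0,"fingers":255},{"tx":0,"ty":0,"tz":85,"rx":0,"ry":0,"rz":0,"fingers":255},{"tx":0,"ty":0,"tz":115,"rx":0,"ry":0,"rz":0,"fingers":255},{"tx":0,"ty":0,"tz":130,"rx":0,"ry":0,"rz":0,"fingers":255},{"tx":0,"ty":0,"tz":130,"rx":0,"ry":0,"rz":0,"fingers":255}]'; python3 - <<'E'
from fit import *
o=ctrl.get_obs(); print(o["ee_pos"],o["ft_force"])
w=cam("wrist"); s=cam("scene")
e=o["ee_pos"]
for cc in (w,s): print(edgefit(cc,e[:2],44,e[2]-14),edgefit(cc,e[:2],12,e[2]+24))
crop(s,240,50,170,130,4,"pics/s3.png"); cv2.imwrite("pics/w3.png",w[0])
E
```

```text
t: 5.22
ee_pos: [465.6, -193.8, 155.8]
orientation: [-1.014, 1.469, -1.472]
ft_force: [-0.1, -0.3, -3.2]
width: 23.5
[ 465.59466099 -193.84018108  155.77413635] [-0.06073286 -0.34942726 -3.17538663]
(array([ 464.43632752, -195.51341335]), np.float64(591.4614868164062)) (array([ 464.13990139, -195.97979995]), np.float64(744.1256713867188))
(array([ 467.86983918, -191.73623201]), np.float64(595.8277587890625)) (array([ 464.92412876, -192.73397991]), np.float64(944.0526123046875))
```

View pics/s3.png

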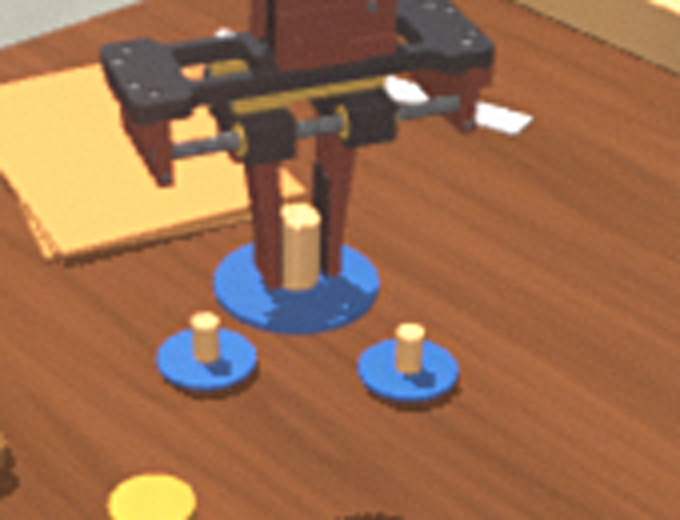

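View pics/w3.png

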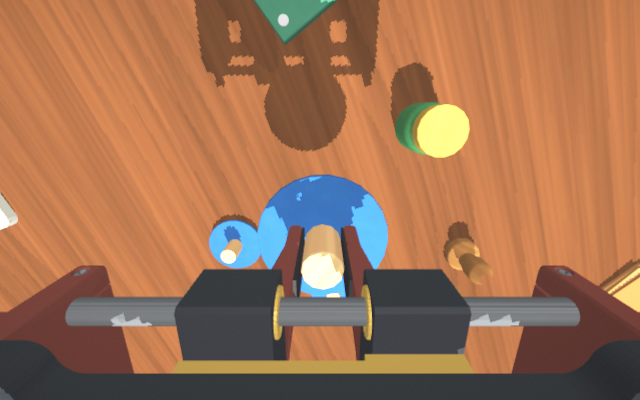

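Cover is held level (knob at (300,245) in the crop), lifted by about 3 N. Carrying it to the pot.

```bash
python3 -m creep '[{"tx":1,"ty":20,"tz":0,"rx":0,"ry":0,"rz":0.05,"fingers":255},{"tx":4,"ty":60,"tz":0,"rx":0,"ry":0,"rz":0.1,"fingers":255},{"tx":7,"ty":105,"tz":0,"rx":0,"ry":0,"rz":0.2,"fingers":255},{"tx":9,"ty":150,"tz":0,"rx":0,"ry":0,"rz":0.3,"fingers":255},{"tx":12,"ty":195,"tz":0,"rx":0,"ry":0,"rz":0.4,"fingers":255},{"tx":15,"ty":240,"tz":0,"rx":0,"ry":0,"rz":0.5,"fingers":255},{"tx":18,"ty":285,"tz":0,"rx":0,"ry":0,"rz":0.55,"fingers":255},{"tx":20,"ty":325,"tz":0,"rx":0,"ry":0,"rz":0.6,"fingers":255},{"tx":21.7,"ty":348.6,"tz":0,"rx":0,"ry":0,"rz":0.6,"fingers":255},{"tx":21.7,"ty":348.6,"tz":0,"rx":0,"ry":0,"rz":0.6,"fingers":255}]'; python3 - <<'E'
from fit import *
o=ctrl.get_obs(); print(o["ee_pos"],o["qpos"])
w=cam("wrist"); s=cam("scene")
e=o["ee_pos"]
for cc in (w,s): print("disc",edgefit(cc,e[:2],44,e[2]-14),"knob",edgefit(cc,e[:2],12,e[2]+24),"underside", edgefit(cc,e[:2],44,e[2]-19))
print("rim w",edgefit(w,e[:2],42,82,5),"s",edgefit(s,e[:2],42,82,5))
cv2.imwrite("pics/s4.png",s[0]); cv2.imwrite("pics/w4.png",w[0])
E
```

```text
t: 6.58
ee_pos: [486.0, 156.1, 153.3]
orientation: [-1.315, 1.032, -1.029]
ft_force: [-0.2, -1.1, -1.8]
width: 23.7
[486.03714732 156.059395   153.27939681] [2.87349436e-01 3.69276505e-01 1.93638511e+00 5.47524498e-05
 8.38260514e-01 4.67480309e-02]
disc (array([485.71269253, 154.34536879]), np.float64(653.3219604492188)) knob (array([485.92350667, 153.85644131]), np.float64(723.7565307617188)) underside (array([486.13407957, 154.08598091]), np.float64(428.32733154296875))
disc (array([488.82322076, 155.20527547]), np.float64(521.0780029296875)) knob (array([478.4042385 , 157.13416974]), np.float64(162.23858642578125)) underside (array([484.70718391, 153.47117411]), np.float64(518.8902587890625))
rim w (array([486.03274203, 153.71839915]), np.float64(281.6256103515625)) s (array([482.94084451, 152.93286957]), np.float64(386.5231018066406))
```

View pics/s4.png

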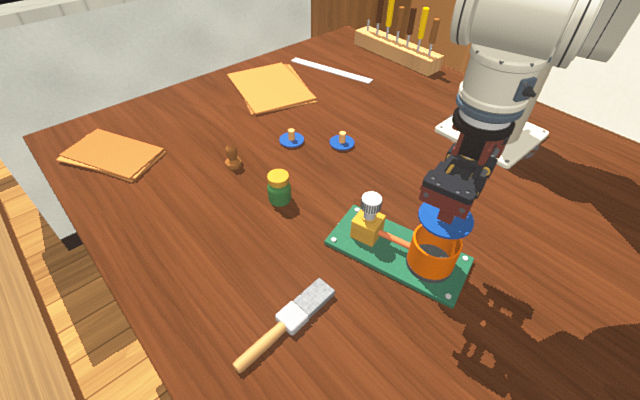

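View pics/w4.png

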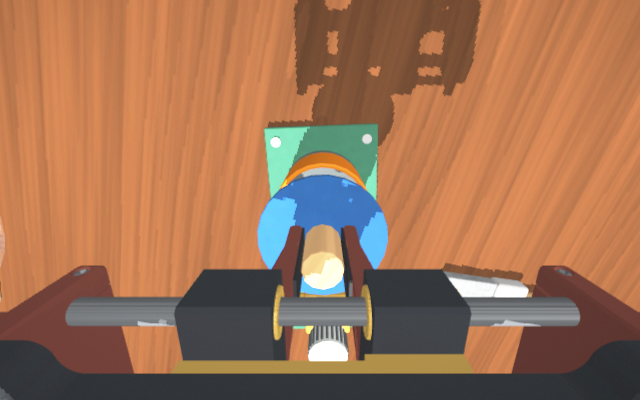

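```bash
python3 -m creep '[{"tx":0,"ty":0,"tz":-15,"rx":0,"ry":0,"rz":0,"fingers":255},{"tx":0,"ty":0,"tz":-30,"rx":0,"ry":0,"rz":0,"fingers":255},{"tx":0,"ty":0,"tz":-36,"rx":0,"ry":0,"rz":0,"fingers":255},{"tx":0,"ty":0,"tz":-36,"rx":0,"ry":0,"rz":0,"fingers":255}]'; python3 - <<'E'
from fit import *
o=ctrl.get_obs(); print(o["ee_pos"],o["ft_force"])
w=cam("wrist"); s=cam("scene")
e=o["ee_pos"]
for cc in (w,s): print("disc",edgefit(cc,e[:2],44,e[2]-14),"knob",edgefit(cc,e[:2],12,e[2]+24),"underside", edgefit(cc,e[:2],44,e[2]-19))
G=(0,255,0)
P=(487.3,154.8)
a=[(circ(s,(*P,82),42,0),G),(circ(s,(*P,82),38,0),G),(circ(s,(e[0],e[1],e[2]-14),44,0),(255,255,255)),(circ(s,(e[0],e[1],e[2]-25),34,0),(0,0,255))]
crop(s,390,170,110,120,5,"pics/s5.png",a)
crop(s,390,170,110,120,5,"pics/s5n.png")
a=[(circ(w,(*P,82),42,0),G),(circ(w,(e[0],e[1],e[2]-14),44,0),(255,255,255))]
crop(w,220,100,200,220,2.7,"pics/w5.png",a)
E
```

```text
t: 7.18
ee_pos: [486.4, 154.6, 117.8]
orientation: [-1.314, 1.033, -1.032]
ft_force: [-0.9, 0.4, -3.2]
width: 23.6
[486.36381119 154.57036592 117.84669624] [-0.91016048  0.39683362 -3.2390629 ]
disc (array([486.01751389, 152.85881537]), np.float64(688.9727783203125)) knob (array([486.20482764, 152.28695342]), np.float64(718.9253540039062)) underside (array([486.01885556, 152.21705418]), np.float64(456.7165222167969))
disc (array([488.34086555, 154.12811615]), np.float64(470.2003173828125)) knob (array([477.85232705, 162.60244848]), np.float64(207.8928985595703)) underside (array([484.37843422, 152.6362543 ]), np.float64(461.17376708984375))
```

View pics/s5.png

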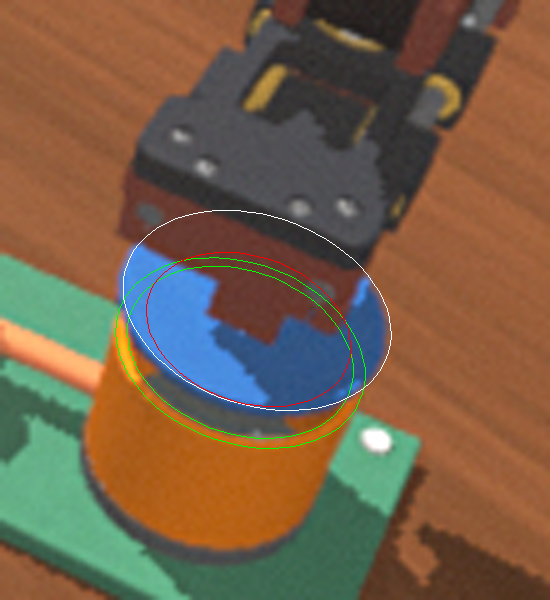

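View pics/w5.png

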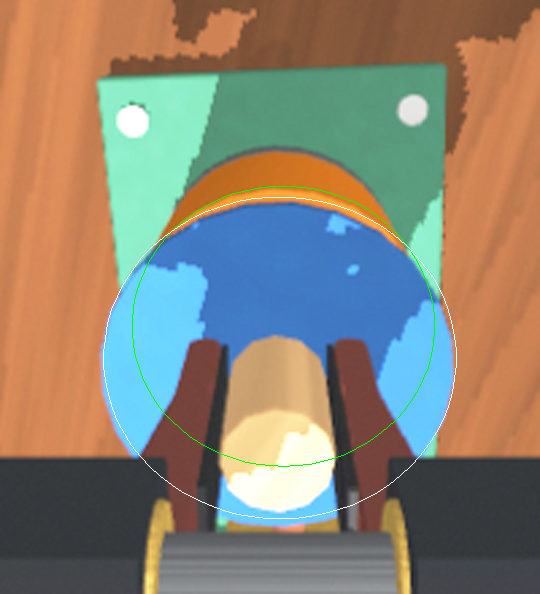

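View pics/s5n.png

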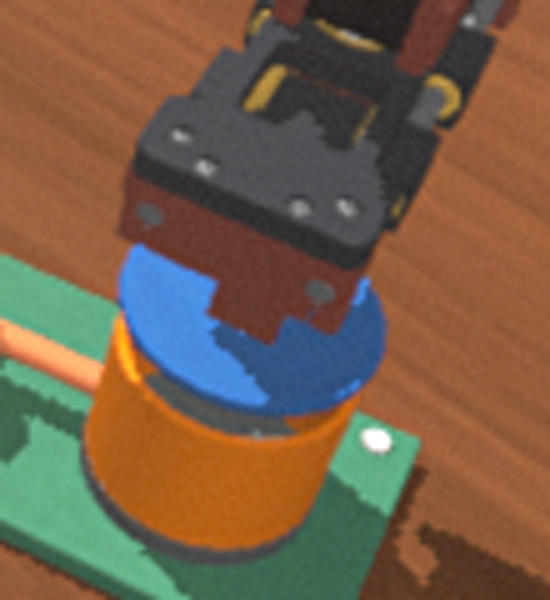

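```bash
python3 -m creep '[{"tx":1.2,"ty":1.2,"tz":-4,"rx":0,"ry":0,"rz":0,"fingers":255},{"tx":1.2,"ty":1.2,"tz":-7,"rx":0,"ry":0,"rz":0,"fingers":255},{"tx":1.2,"ty":1.2,"tz":-9,"rx":0,"ry":0,"rz":0,"fingers":255},{"tx":1.2,"ty":1.2,"tz":-11,"rx":0,"ry":0,"rz":0,"fingers":255},{"tx":1.2,"ty":1.2,"tz":-13,"rx":0,"ry":0,"rz":0,"fingers":255},{"tx":1.2,"ty":1.2,"tz":-14,"rx":0,"ry":0,"rz":0,"fingers":255},{"tx":1.2,"ty":1.2,"tz":-14,"rx":0,"ry":0,"rz":0,"fingers":255}]'; python3 - <<'E'
from fit import *
o=ctrl.get_obs(); print(o["ee_pos"],o["ft_force"],o["moment"])
w=cam("wrist"); s=cam("scene")
crop(s,390,170,110,120,5,"pics/s6n.png")
crop(w,220,100,200,220,2.7,"pics/w6.png")
E
```

```text
t: 8.15
ee_pos: [488.0, 156.1, 104.6]
orientation: [-1.313, 1.032, -1.032]
ft_force: [-0.3, 0.5, -2.9]
width: 23.5
[487.98372518 156.14067331 104.60147273] [-0.30283249  0.51114233 -2.94265288] [-0.0606975   0.01395792  0.03523294]
```

View pics/s6n.png

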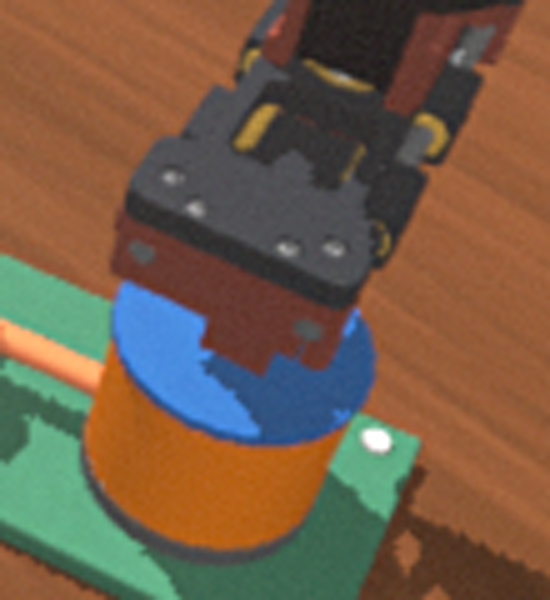

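View pics/w6.png

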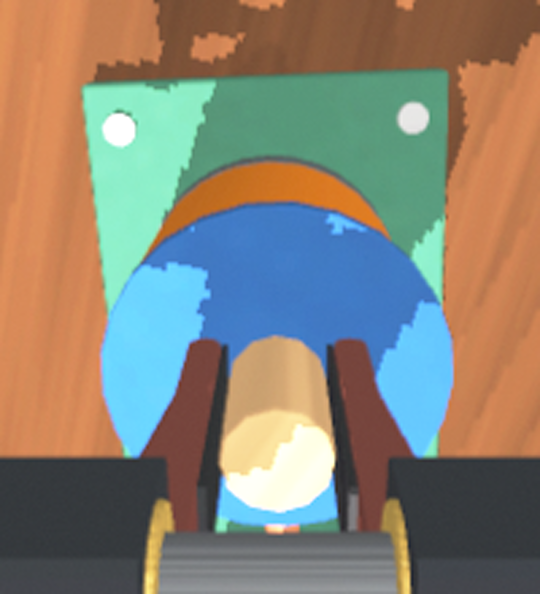

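Force is unchanged 2–3 mm below rim height at the plug, so the plug has entered. Continuing gently to seat it.

```bash
python3 -m creep '[{"tx":0,"ty":0,"tz":-1,"rx":0,"ry":0,"rz":0,"fingers":255},{"tx":0,"ty":0,"tz":-2,"rx":0,"ry":0,"rz":0,"fingers":255},{"tx":0,"ty":0,"tz":-3,"rx":0,"ry":0,"rz":0,"fingers":255},{"tx":0,"ty":0,"tz":-3,"rx":0,"ry":0,"rz":0,"fingers":255}]'; python3 -m creep '[{"tx":0,"ty":0,"tz":-0.5,"rx":0,"ry":0,"rz":0,"fingers":255},{"tx":0,"ty":0,"tz":-0.5,"rx":0,"ry":0,"rz":0,"fingers":255}]'
```

```text
t: 8.75
ee_pos: [487.9, 156.1, 101.6]
orientation: [-1.313, 1.032, -1.032]
ft_force: [-0.6, -0.1, -2.4]
width: 23.6
t: 9.0
ee_pos: [488.0, 156.2, 101.1]
orientation: [-1.312, 1.032, -1.032]
ft_force: [-0.8, 0.0, -1.9]
width: 23.5
```

```bash
python3 -m creep '[{"tx":0,"ty":0,"tz":-0.5,"rx":0,"ry":0,"rz":0,"fingers":255},{"tx":0,"ty":0,"tz":-0.5,"rx":0,"ry":0,"rz":0,"fingers":255}]';python3 -m creep '[{"tx":0,"ty":0,"tz":-0.5,"rx":0,"ry":0,"rz":0,"fingers":255},{"tx":0,"ty":0,"tz":-0.5,"rx":0,"ry":0,"rz":0,"fingers":255}]'
```

```text
t: 9.25
ee_pos: [488.0, 156.2, 100.7]
orientation: [-1.312, 1.032, -1.032]
ft_force: [0.3, 0.5, -2.6]
width: 23.4
t: 9.5
ee_pos: [488.0, 156.2, 100.6]
orientation: [-1.312, 1.032, -1.032]
ft_force: [-2.1, -1.3, 5.2]
width: 23.7
```

Rim contact felt at TCP z 100.6, as predicted for a seated cover. Releasing.

```bash
python3 -m creep '[{"tx":0,"ty":0,"tz":0,"rx":0,"ry":0,"rz":0,"fingers":170},{"tx":0,"ty":0,"tz":0,"rx":0,"ry":0,"rz":0,"fingers":140},{"tx":0,"ty":0,"tz":0,"rx":0,"ry":0,"rz":0,"fingers":90},{"tx":0,"ty":0,"tz":0,"rx":0,"ry":0,"rz":0,"fingers":60},{"tx":0,"ty":0,"tz":0,"rx":0,"ry":0,"rz":0,"fingers":60},{"tx":0,"ty":0,"tz":0,"rx":0,"ry":0,"rz":0,"fingers":60}]'; python3 -m creep '[{"tx":0,"ty":0,"tz":10,"rx":0,"ry":0,"rz":0,"fingers":60},{"tx":0,"ty":0,"tz":30,"rx":0,"ry":0,"rz":0,"fingers":30},{"tx":0,"ty":0,"tz":60,"rx":0,"ry":0,"rz":0,"fingers":0},{"tx":0,"ty":0,"tz":90,"rx":0,"ry":0,"rz":0,"fingers":0},{"tx":0,"ty":0,"tz":100,"rx":0,"ry":0,"rz":0,"fingers":0}]'; python3 - <<'E'
from fit import *
o=ctrl.get_obs(); print(o["ee_pos"],o["qpos"])
w=cam("wrist"); s=cam("scene"); t=cam("top")
P=(487.3,154.8)
for n,cc in(("w",w),("s",s)): print(n,"disc",edgefit(cc,P,44,87),"knob",edgefit(cc,P,12,125))
crop(s,330,150,160,140,4,"pics/s7.png")
crop(w,160,60,320,260,2.3,"pics/w7.png")
E
```

```text
t: 10.25
ee_pos: [488.0, 156.2, 100.2]
orientation: [-1.312, 1.032, -1.032]
ft_force: [0.1, -0.2, -0.2]
width: 67.3
t: 10.88
ee_pos: [489.0, 156.5, 202.4]
orientation: [-1.309, 1.03, -1.033]
ft_force: [0.2, -0.6, 0.9]
width: 88.0
[489.02687965 156.4942724  202.40688963] [2.86532630e-01 2.96647161e-01 1.89999104e+00 5.28048485e-06
 9.41252101e-01 4.84839869e-02]
w disc (array([487.6685503 , 154.33083658]), np.float64(555.29296875)) knob (array([487.61930027, 154.05834856]), np.float64(686.6357421875))
s disc (array([490.04355519, 155.56877809]), np.float64(749.5053100585938)) knob (array([489.38613059, 155.29212715]), np.float64(944.935302734375))
```

View pics/s7.png

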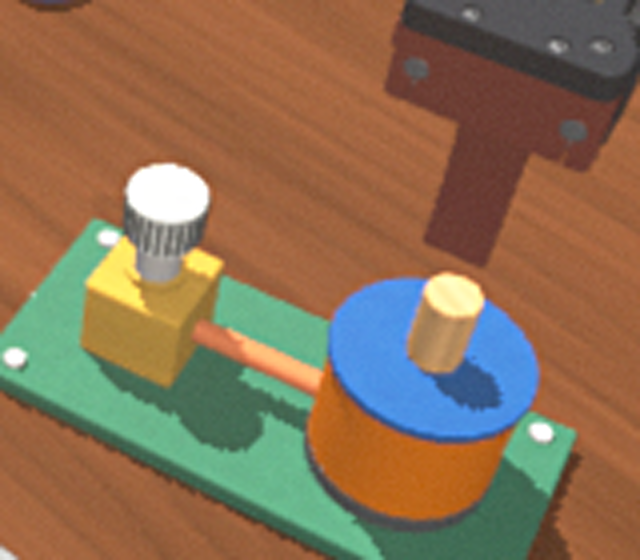

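View pics/w7.png

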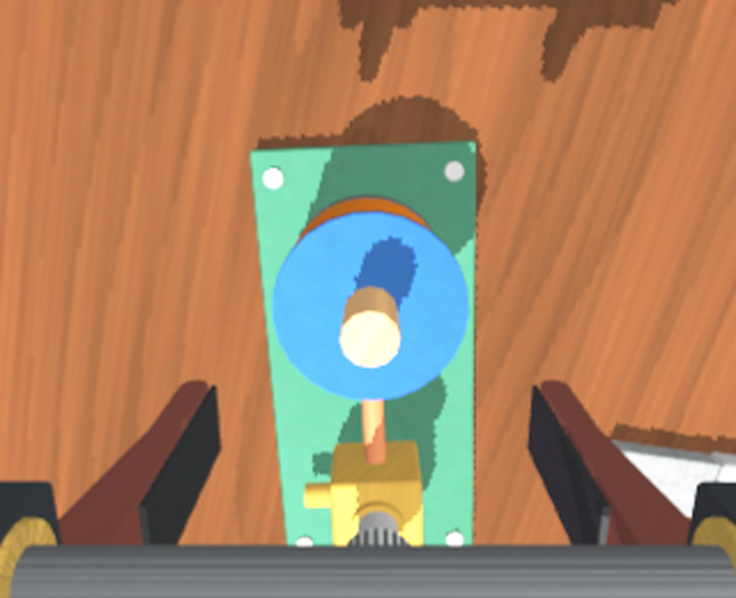

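Cover sits level on the rim (scene crop (435,350)), about 2 mm off the rim centre, and is released. Now above the cap, pre-turned anticlockwise for wrist range.

```bash
python3 -m creep '[{"tx":5,"ty":-15,"tz":0,"rx":0,"ry":0,"rz":0.17,"fingers":0},{"tx":10,"ty":-30,"tz":0,"rx":0,"ry":0,"rz":0.34,"fingers":0},{"tx":15,"ty":-50,"tz":0,"rx":0,"ry":0,"rz":0.51,"fingers":0},{"tx":20,"ty":-70,"tz":0,"rx":0,"ry":0,"rz":0.68,"fingers":0},{"tx":25,"ty":-90,"tz":0,"rx":0,"ry":0,"rz":0.85,"fingers":0},{"tx":30,"ty":-105,"tz":0,"rx":0,"ry":0,"rz":1.02,"fingers":0},{"tx":35,"ty":-120,"tz":0,"rx":0,"ry":0,"rz":1.19,"fingers":0},{"tx":35,"ty":-126,"tz":0,"rx":0,"ry":0,"rz":1.36,"fingers":0},{"tx":35,"ty":-126,"tz":0,"rx":0,"ry":0,"rz":1.53,"fingers":0},{"tx":35,"ty":-126,"tz":0,"rx":0,"ry":0,"rz":1.57,"fingers":0}]'; python3 -m creep '[{"tx":0,"ty":0,"tz":-30,"rx":0,"ry":0,"rz":0,"fingers":0},{"tx":0,"ty":0,"tz":-55,"rx":0,"ry":0,"rz":0,"fingers":0},{"tx":0,"ty":0,"tz":-55,"rx":0,"ry":0,"rz":0,"fingers":0}]';python3 - <<'E'
from fit import *
o=ctrl.get_obs(); print(o["ee_pos"],o["qpos"])
w=cam("wrist"); s=cam("scene"); t=cam("top")
P=(523.3,30.3)
for n,cc in(("w",w),("s",s)): print(n,edgefit(cc,P,18,113,6))
print("pot cover s",edgefit(s,(488,155),44,87))
crop(s,330,130,160,140,4,"pics/s8.png")
crop(w,160,60,320,260,2.3,"pics/w8.png")
E
```

```text
t: 12.28
ee_pos: [522.1, 29.9, 198.5]
orientation: [-1.562, -0.186, 0.19]
ft_force: [-0.3, -0.0, 0.1]
width: 87.7
t: 12.65
ee_pos: [520.7, 30.1, 142.4]
orientation: [-1.562, -0.181, 0.191]
ft_force: [1.0, -0.1, 0.5]
width: 87.7
[520.73368327  30.08044556 142.44144995] [ 3.48809809e-02  4.02170017e-01  1.91617995e+00  9.57250770e-06
  8.29395042e-01 -1.77307294e+00]
w (array([521.91398315,  28.91888123]), np.float64(816.9313354492188))
s (array([523.48563914,  30.60285406]), np.float64(907.721923828125))
pot cover s (array([490.79771316, 156.01969332]), np.float64(654.0982055664062))
```

View pics/s8.png

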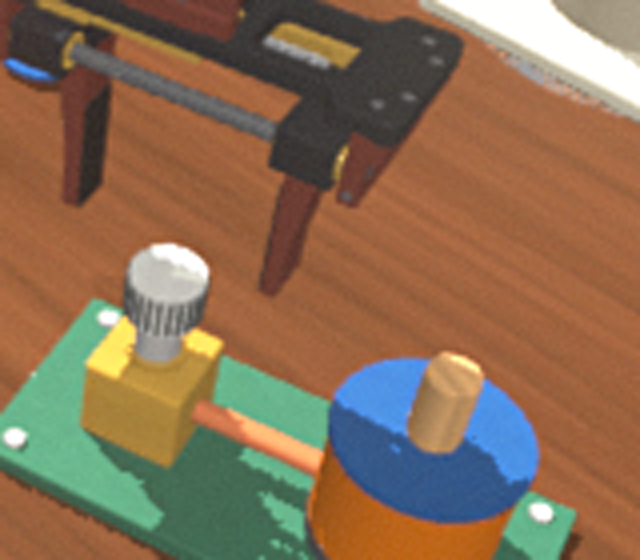

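View pics/w8.png

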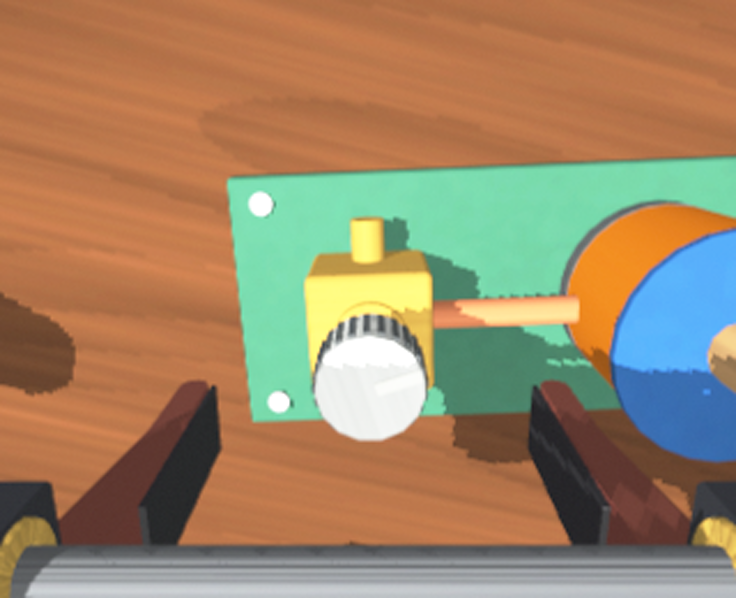

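Cap between the open fingers (wrist crop (370,385)); TCP needs about +2 mm in x. Descending around it.

```bash
python3 -m creep '[{"tx":2,"ty":0,"tz":-15,"rx":0,"ry":0,"rz":0,"fingers":0},{"tx":2,"ty":0,"tz":-30,"rx":0,"ry":0,"rz":0,"fingers":0},{"tx":2,"ty":0,"tz":-45,"rx":0,"ry":0,"rz":0,"fingers":0},{"tx":2,"ty":0,"tz":-54,"rx":0,"ry":0,"rz":0,"fingers":0},{"tx":2,"ty":0,"tz":-54,"rx":0,"ry":0,"rz":0,"fingers":0},{"tx":2,"ty":0,"tz":-54,"rx":0,"ry":0,"rz":0,"fingers":0}]';python3 - <<'E'
from fit import *
o=ctrl.get_obs(); print(o["ee_pos"],o["ft_force"])
w=cam("wrist"); s=cam("scene")
crop(s,330,130,160,140,4,"pics/s9.png")
crop(w,160,60,320,260,2.3,"pics/w9.png")
print(edgefit(w,(523,30),18,113,6),edgefit(s,(523,30),18,113,6))
E
```

```text
t: 13.55
ee_pos: [525.2, 30.2, 91.3]
orientation: [-1.563, -0.187, 0.186]
ft_force: [0.1, 0.5, 0.3]
width: 87.8
[525.24745566  30.18483637  91.34213206] [0.08111533 0.53446932 0.31651467]
(array([521.83734698,  28.98388732]), np.float64(858.1234741210938)) (array([523.65539637,  30.73713003]), np.float64(893.7351684570312))
```

View pics/s9.png

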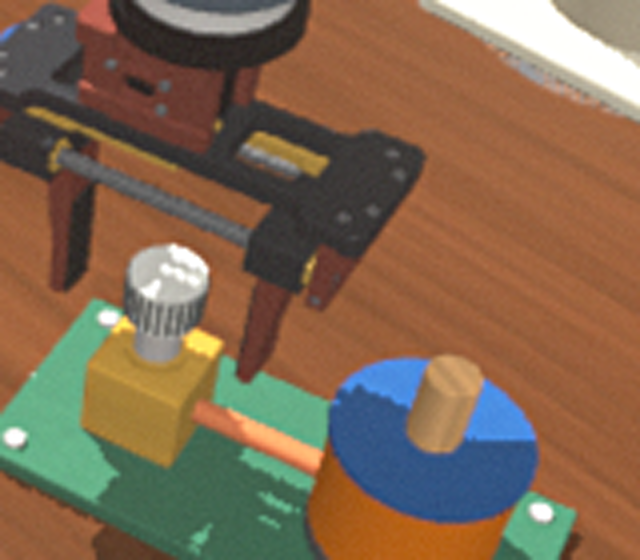

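View pics/w9.png

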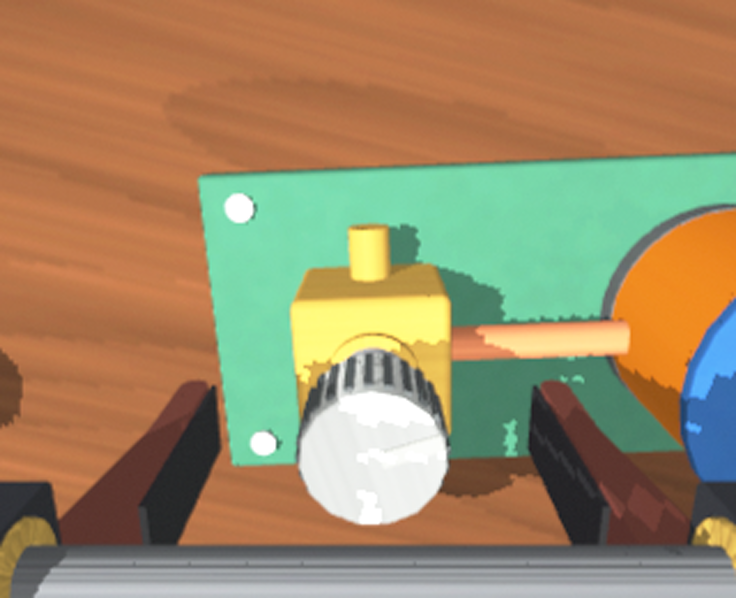

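```bash
python3 -m creep '[{"tx":0,"ty":0,"tz":0,"rx":0,"ry":0,"rz":0,"fingers":0},{"tx":0,"ty":0,"tz":0,"rx":0,"ry":0,"rz":0,"fingers":0},{"tx":0,"ty":0,"tz":0,"rx":0,"ry":0,"rz":0,"fingers":0}]'; python3 -c "
from h import *
t=cam('top')
for i in range(3): print(ctrl.get_obs()['ee_pos'])
print(proj(t,[523,30,113]))
cv2.imwrite('pics/t9.png',t[0])"
```

```text
t: 14.02
ee_pos: [525.1, 30.2, 91.3]
orientation: [-1.563, -0.186, 0.186]
ft_force: [-0.4, -0.1, 0.4]
width: 87.9
[525.00841736  30.16769648  91.24925238]
[525.00841736  30.16769648  91.24925238]
[525.00841736  30.16769648  91.24925238]
[277.60751448 213.36796618]
```

```bash
python3 -m creep '[{"tx":-1.6,"ty":0,"tz":-3,"rx":0,"ry":0,"rz":0,"fingers":0},{"tx":-1.6,"ty":0,"tz":-3,"rx":0,"ry":0,"rz":0,"fingers":0},{"tx":-1.6,"ty":0,"tz":-3,"rx":0,"ry":0,"rz":0,"fingers":0}]'; python3 -m creep '[{"tx":0,"ty":0,"tz":0,"rx":0,"ry":0,"rz":0,"fingers":255},{"tx":0,"ty":0,"tz":0,"rx":0,"ry":0,"rz":0,"fingers":255},{"tx":0,"ty":0,"tz":0,"rx":0,"ry":0,"rz":0,"fingers":255},{"tx":0,"ty":0,"tz":0,"rx":0,"ry":0,"rz":0,"fingers":255},{"tx":0,"ty":0,"tz":0,"rx":0,"ry":0,"rz":0,"fingers":255},{"tx":0,"ty":0,"tz":0,"rx":0,"ry":0,"rz":0,"fingers":255}]'; python3 -c "
from h import *
o=ctrl.get_obs();print(o['ft_force'],o['moment'],o['qpos'],o['joint_torque'])"
```

```text
t: 14.45
ee_pos: [523.3, 30.2, 88.1]
orientation: [-1.563, -0.186, 0.186]
ft_force: [1.4, 1.2, 0.9]
width: 88.1
t: 15.2
ee_pos: [523.6, 29.6, 88.3]
orientation: [-1.564, -0.187, 0.187]
ft_force: [-0.2, -4.2, 0.7]
width: 35.3
[-0.15597917 -4.15155651  0.71161927] [-0.55980429 -0.0825129  -0.00273049] [ 3.43378373e-02  4.93951449e-01  1.93782505e+00 -1.54159381e-03
  7.09544791e-01 -1.77309163e+00] [ 1.76890925e+00 -4.86595702e+01 -1.75795680e+01  5.46927843e-01
  1.00696015e-01 -3.71688476e-02]
```

Grip width 35.3. Turning clockwise, following the thread down (0.8 mm/rad).

```bash
python3 -m creep '[{"tx":0,"ty":-0.4,"tz":-0.1,"rx":0,"ry":0,"rz":-0.15,"fingers":255},{"tx":0,"ty":-0.4,"tz":-0.2,"rx":0,"ry":0,"rz":-0.3,"fingers":255},{"tx":0,"ty":-0.4,"tz":-0.35,"rx":0,"ry":0,"rz":-0.45,"fingers":255},{"tx":0,"ty":-0.4,"tz":-0.5,"rx":0,"ry":0,"rz":-0.6,"fingers":255},{"tx":0,"ty":-0.4,"tz":-0.6,"rx":0,"ry":0,"rz":-0.75,"fingers":255},{"tx":0,"ty":-0.4,"tz":-0.7,"rx":0,"ry":0,"rz":-0.9,"fingers":255},{"tx":0,"ty":-0.4,"tz":-0.85,"rx":0,"ry":0,"rz":-1.05,"fingers":255},{"tx":0,"ty":-0.4,"tz":-1,"rx":0,"ry":0,"rz":-1.2,"fingers":255},{"tx":0,"ty":-0.4,"tz":-1.1,"rx":0,"ry":0,"rz":-1.35,"fingers":255},{"tx":0,"ty":-0.4,"tz":-1.2,"rx":0,"ry":0,"rz":-1.5,"fingers":255}]'; python3 -c "
from h import *
o=ctrl.get_obs();print(o['ft_force'],o['moment'],o['qpos'],o['joint_torque'][5])
s=cam('scene');crop(s,330,110,160,160,3.7,'pics/s10.png')"
```

```text
t: 16.45
ee_pos: [522.8, 28.2, 87.0]
orientation: [-1.34, 0.983, -0.983]
ft_force: [-2.2, -11.4, 3.6]
width: 35.3
[ -2.19444494 -11.37239882   3.5863232 ] [-1.84301967  0.29711155  0.08152451] [ 0.03239569  0.4958117   1.93903303 -0.00337589  0.7081691  -0.26905289] -1.515909656882286
```

View pics/s10.png

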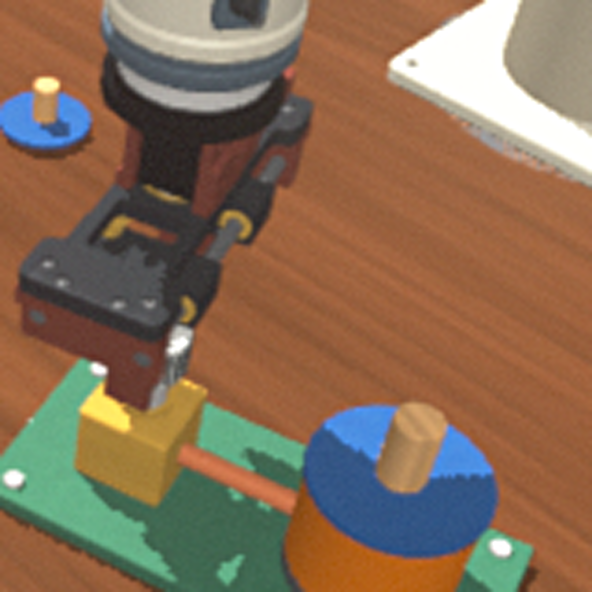

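```bash
python3 -m creep '[{"tx":-0.3,"ty":0,"tz":-0.1,"rx":0,"ry":0,"rz":-0.12,"fingers":255},{"tx":-0.6,"ty":0,"tz":-0.2,"rx":0,"ry":0,"rz":-0.24,"fingers":255},{"tx":-0.8,"ty":0,"tz":-0.3,"rx":0,"ry":0,"rz":-0.36,"fingers":255}]'; python3 -c "
from h import *
o=ctrl.get_obs();print(o['ft_force'],o['moment'],o['qpos'][5],o['joint_torque'][5])"
python3 -m creep '[{"tx":-0.2,"ty":0,"tz":-0.1,"rx":0,"ry":0,"rz":-0.12,"fingers":255},{"tx":-0.4,"ty":0,"tz":-0.2,"rx":0,"ry":0,"rz":-0.24,"fingers":255},{"tx":-0.6,"ty":0,"tz":-0.3,"rx":0,"ry":0,"rz":-0.36,"fingers":255}]'; python3 -c "
from h import *
o=ctrl.get_obs();print(o['ft_force'],o['moment'],o['qpos'][5],o['joint_torque'][5])"
python3 -m creep '[{"tx":-0.2,"ty":0,"tz":-0.1,"rx":0,"ry":0,"rz":-0.12,"fingers":255},{"tx":-0.4,"ty":0,"tz":-0.2,"rx":0,"ry":0,"rz":-0.24,"fingers":255},{"tx":-0.6,"ty":0,"tz":-0.3,"rx":0,"ry":0,"rz":-0.36,"fingers":255}]'; python3 -c "
from h import *
o=ctrl.get_obs();print(o['ft_force'],o['moment'],o['qpos'][5],o['joint_torque'][5])"
```

```text
t: 16.88
ee_pos: [522.4, 28.1, 86.7]
orientation: [-1.185, 1.249, -1.251]
ft_force: [-0.9, -10.5, 2.4]
width: 35.4
[ -0.87817118 -10.52866306   2.41065023] [-1.93731665  0.15286025  0.22456096] 0.08995551619077534 -1.1886557936668396
t: 17.25
ee_pos: [522.8, 30.0, 86.9]
orientation: [-0.983, 1.506, -1.508]
ft_force: [0.2, 5.4, 3.2]
width: 35.3
[0.22248591 5.44806869 3.16595487] [ 0.77999338 -0.09837459  0.73551588] 0.4490388020930829 -0.5834158323705196
t: 17.62
ee_pos: [523.0, 29.8, 86.9]
orientation: [-0.734, 1.75, -1.753]
ft_force: [-2.3, -5.1, 4.0]
width: 35.7
[-2.25699178 -5.13993741  3.97301478] [-0.9138394   0.55605996  0.64621379] 0.8090854172449056 -0.5852105095982552
```

Moment about z jumped from 0.2 to 0.7 N m and held there with the pads slipping: the stop. One more short turn to confirm.

```bash

python3 -m creep '[{"tx":0,"ty":0,"tz":0,"rx":0,"ry":0,"rz":-0.1,"fingers":255},{"tx":0,"ty":0,"tz":0,"rx":0,"ry":0,"rz":-0.2,"fingers":255},{"tx":0,"ty":0,"tz":0,"rx":0,"ry":0,"rz":-0.3,"fingers":255},{"tx":0,"ty":0,"tz":0,"rx":0,"ry":0,"rz":-0.3,"fingers":255}]'; python3 - <<'E'
from h import *
o=ctrl.get_obs();print(o['ft_force'],o['moment'],o['qpos'][5],o['joint_torque'][5])
w=cam('wrist');s=cam('scene');crop(s,330,110,160,160,3.7,'pics/s11.png');crop(w,240,150,160,180,3.3,'pics/w11.png')
E
```

```text
t: 18.12
ee_pos: [523.1, 29.6, 86.9]
orientation: [-0.493, 1.938, -1.941]
ft_force: [3.1, -2.5, 4.9]
width: 35.8
[ 3.0616253  -2.54807576  4.88814229] [-0.39278592 -0.5154013   0.35088226] 1.104881858420745 0.9367750212550163
```

View pics/w11.png

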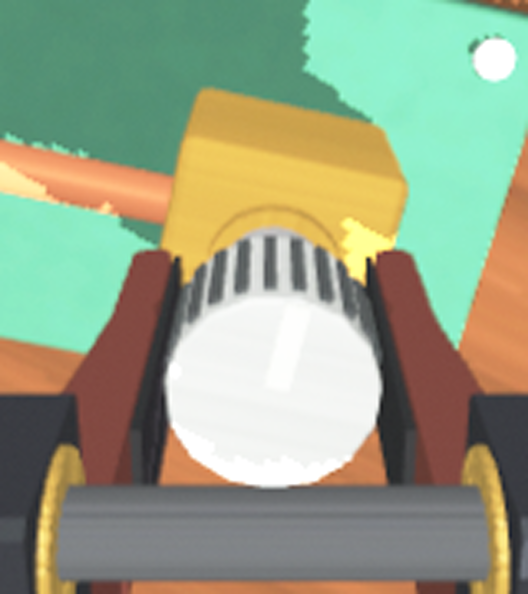

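View pics/s11.png

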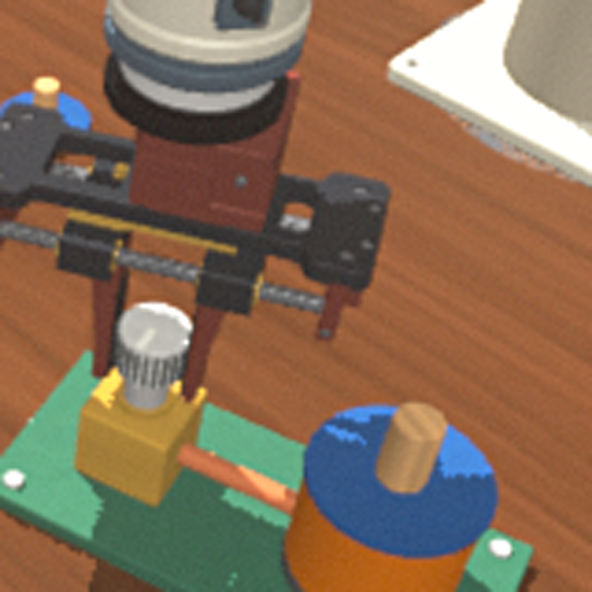

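The stripe points from the cap centre at (278,388) to (300,305) in the wrist crop. I'll use it to check the back-off. Backing off +1.57.

```bash
python3 - <<'E'
from h import *
w=cam('wrist')
a=back(w,(240+278/3.3,150+388/3.3),111);b=back(w,(240+300/3.3,150+305/3.3),111);print(a,b,np.arctan2(*(b-a)[1::-1]))
E
python3 -m creep '[{"tx":0,"ty":0,"tz":0.1,"rx":0,"ry":0,"rz":0.15,"fingers":255},{"tx":0,"ty":0,"tz":0.2,"rx":0,"ry":0,"rz":0.31,"fingers":255},{"tx":0,"ty":0,"tz":0.4,"rx":0,"ry":0,"rz":0.47,"fingers":255},{"tx":0,"ty":0,"tz":0.5,"rx":0,"ry":0,"rz":0.63,"fingers":255},{"tx":0,"ty":0,"tz":0.6,"rx":0,"ry":0,"rz":0.79,"fingers":255},{"tx":0,"ty":0,"tz":0.8,"rx":0,"ry":0,"rz":0.95,"fingers":255},{"tx":0,"ty":0,"tz":0.9,"rx":0,"ry":0,"rz":1.11,"fingers":255},{"tx":0,"ty":0,"tz":1,"rx":0,"ry":0,"rz":1.27,"fingers":255},{"tx":0,"ty":0,"tz":1.1,"rx":0,"ry":0,"rz":1.43,"fingers":255},{"tx":0,"ty":0,"tz":1.2,"rx":0,"ry":0,"rz":1.57,"fingers":255}]'; python3 -m creep '[{"tx":0,"ty":0,"tz":0,"rx":0,"ry":0,"rz":0,"fingers":255},{"tx":0,"ty":0,"tz":0,"rx":0,"ry":0,"rz":0,"fingers":255}]'; python3 - <<'E'
from h import *
o=ctrl.get_obs();print(o['ft_force'],o['moment'],o['qpos'][5],o['joint_torque'][5])
w=cam('wrist');crop(w,240,150,160,180,3.3,'pics/w12.png')
E
```

```text
[522.64094422  28.5027981  111.        ] [537.54934487  32.68935392 111.        ] 0.273767605687067
t: 19.52
ee_pos: [521.9, 30.0, 88.0]
orientation: [-1.405, 0.83, -0.831]
ft_force: [0.4, -0.7, 9.9]
width: 35.3
t: 19.77
ee_pos: [521.9, 30.0, 88.0]
orientation: [-1.404, 0.833, -0.834]
ft_force: [-0.3, -0.1, 9.1]
width: 35.4
[-0.33367732 -0.14264258  9.1237103 ] [0.04185015 0.0170084  0.07039016] -0.4656456768752415 0.037141417851671576
```

View pics/w12.png

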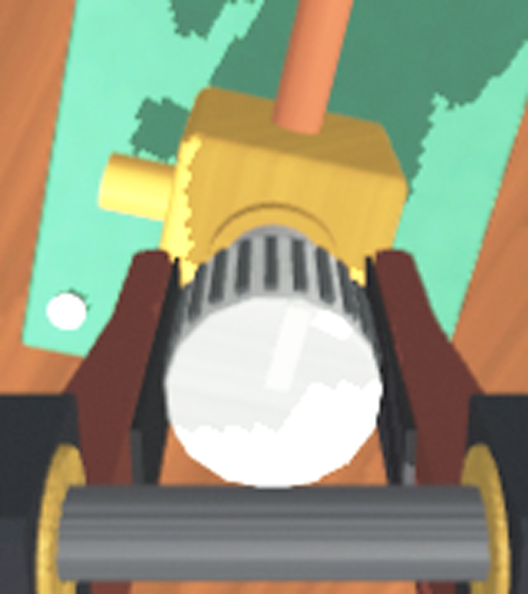

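No slip: the stripe sits at the same pixels relative to the gripper while the wrist turned 1.571 rad. Stripe change from the start to the stop is about 1.86 rad, which fits the stated start range. Last check of the cover, then hand in.

```bash
python3 - <<'E'
from fit import *
s=cam('scene');print("cover",edgefit(s,(488,155),44,87),edgefit(s,(488,155),12,125)); crop(s,220,100,270,200,2.9,'pics/s12.png')
o=ctrl.get_obs();print(o['width'],o['qvel'])
E
```

```text
cover (array([490.9658314 , 156.02899295]), np.float64(587.825927734375)) (array([489.98773257, 155.73994394]), np.float64(467.5729675292969))
35.56535444175995 [-2.57909505e-04  4.53464866e-04  5.76820681e-05  2.40494308e-04
  6.75970013e-05 -6.82716819e-04]
```

View pics/s12.png

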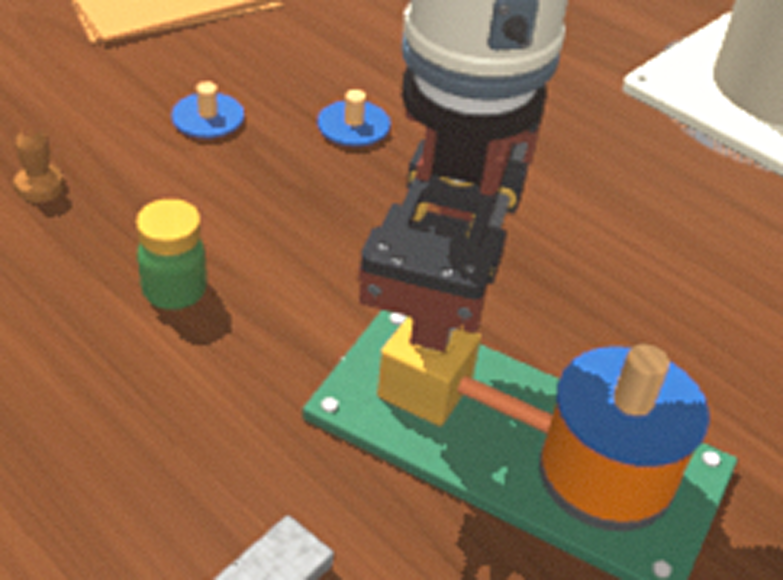

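The cover sits level on the pot (635,400), the gripper holds the cap (430,330), and the jar and burnisher look where they were. Handing in.

```bash
python3 -c "
from workcell import ctrl
print(ctrl.close_job())"
```

```text
the job is handed in; nothing more can be done
None
```

The job is handed in at about 20 s of the 67 s allowed. The cover is on the pot and the cap is backed off a quarter turn, still gripped. The hand-in gave no verdict.

- **Cover:** I picked the largest of the three covers (measured 88 mm) and lowered it onto the rim until I felt a light contact of about 8 N, then let go. The last scene-camera picture shows it level. It is about 2–4 mm off the rim centre; the camera fits differ by a couple of mm, but all are inside the 7 mm limit.
- **Cap:** I screwed it clockwise until the moment jumped to about 0.7 N m and the pads slipped at the stop. I then backed it off 1.57 rad. The stripe did not move relative to the gripper, so there was no slip. Its total turn to the stop, estimated from the pictures, was about 1.86 rad, which fits the stated start range. The arm was still, with the fingers at 35.5 mm on the cap.
- **Bystanders:** I stayed clear of the jar, the burnisher and the brush. The jar and burnisher look unmoved in the last picture. The crop shows only part of the brush, and I did not measure any of their positions again.
- **Side forces:** Gripping the cap about 1 mm off its axis gave side forces up to about 11 N while turning. About 9 N of vertical load remained on the tool at the end, well within the limits.

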